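# Press a copper disc home in the clamping jig

### The arm

A 6-joint arm with a two-finger parallel gripper is mounted at the origin on the work surface. World frame = base frame: x ahead of the robot, y to its left, z up, the work surface at z = 0. Lengths are in m, angles in rad, forces in N, time in s.
With the tool pointing down it reaches from about 0.375 to 0.975 m from the base axis. Payload 3.8 kg.
Tool frame: the origin (TCP) lies midway between the tips of the shut fingers; the grasp point (between the pads) lies behind it (bot.pinch_z is the z of the grasp point in the tool frame, in m); z points along the fingers, y is the line along which they close (so a half turn about z gives the same grasp; the last joint's range is limited). The gripper opens to 88 mm and grips with 3 to 60 N. Pads are 18 mm wide; open, the fingers measure 123 mm over their backs; the gripper's body (75 mm by 187 mm) begins 45 mm behind the grasp point.
Start: joints at [-1.344, 0.264, 1.604, -0, 1.274, -0.037], TCP at [0.176, -0.652, 0.239] pointing down, gripper open.
Joint ranges: [-2.63, 2.63], [-0.94, 2.18], [0.31, 2.57], [-1.31, 4.45], [0, 2.66], [-2.55, 2.55]. Speed limits (rad/s): [2.57, 2.57, 3.14, 3.14, 3.14, 3.14].

### API

Orientations are given as a rotation vector (axis times angle).
In Python, from workcell import bot, viewer, finish_job, spot_in, pinpoint, get_time_s, get_q, get_dq, get_effort, get_eef_pos, get_ee_rot, get_force, get_moment, get_finger_gap, get_grasp_force gives the robot as it stands. Calls block until the motion is done:
- bot.move_pose(position, orientation): joint-space move of the TCP to a pose.
- bot.move_linear(position, rotation=None, feed=0.15): straight line of the TCP; rotation=None keeps the orientation; feed is the mean speed in m/s.
- bot.set_joints(angles): joint-space move.
- bot.move_gripper(opening): finger opening in m; the grip force is fixed at half the most; returns when the fingers have stopped.
- bot.hold(seconds).
- bot.ik(position, orientation): joint angles nearest the present ones, or None.
- viewer.camera(name): name is "side" or "top"; returns a dict with "img" (384x512x3 uint8, blue, green, red), "z_map" (384x512 float32, m along the optical axis (not along the pixel's ray), 0 where there is no reading), "fx", "fy", "cx", "cy" (pixels), "distortion" ([k1, k2, p1, p2, k3] as OpenCV has them; the pictures are not rectified), "R" (3x3) and "t" (3): a world point X has camera coordinates R X + t. Camera axes: x right, y down, z forward; pixel columns grow to the right and rows downward; lengths in m; the calibration is good to about 2 mm. A picture is of the moment at which its call begins.
A pose or a line that the arm cannot do raises bot.PlanningError and nothing moves.
- finish_job(): hands the job in; it is judged then, once.
Trained networks look in a picture, given as the dict that the camera call returned (one of the last four; its "shot" number tells which), for a name from the list of things; names that differ only in an ending like _2 or _b are one class to them, and where a whole thing is asked for, a point or a joint stands for the part that bears it (a point fixed in the world has none). Each returns a list of dicts, best first, with "p" (0 to 1); they miss things now and then, are a little off and sometimes report something else, mostly with a low value. They report only what shows in the picture. A call takes as long as a camera call. They do not tell look-alikes from the thing itself.
- spot_in(picture, query): "rect" ([centre column, centre row, width, height] in pixels, round what is visible of it).
- pinpoint(picture, query): "xy" ([column, row] in pixels: a listed point, or the origin of a listed thing).
Readings, each from a call of its own:
- get_time_s(): time.
- get_q(): joint angles.
- get_dq(): joint speeds.
- get_effort(): joint torques, N m.
- get_eef_pos(): TCP position.
- get_ee_rot(): TCP orientation.
- get_force(): force on the tool from outside, world axes, zero at the start.
- get_moment(): the same for the moment, N m.
- get_finger_gap(): finger opening in m.
- get_grasp_force(): force on a finger pad.
Only numpy, scipy, OpenCV 4.12 (cv2) and the standard library are available. Lean on these libraries where they do the work, as an engineer would, in place of code of your own. Each camera call takes 0.05 s, during which the arm holds its last target. There are 200 camera calls.

### The job

Take the wide flat tamper from the tool board and with it press the copper disc squarely down in the jig until the sprung pad bottoms out and all three catches have snapped over the disc, leaving it level and held down. Press by feel, pushing at least 18 N at the bottom but never more than 35 N, and do not touch the disc with the gripper. Then stand the tamper upright on the board again, where it stood, let go, and leave everything else on the bench as it is.

Things in the scene. Friction and masses are not known exactly. Their poses are not given: they have to be found in the camera images.
- tamper_center (a point): Flat tamper (0.36-0.5 kg), loose, upright on the tool board: round steel foot 48 mm across, 14 mm high, flat underside; above a short neck an upright square wooden grip, 26 x 26 mm, 22 to 94 mm above the underside. The point: on its axis, 47 mm above the underside; z up, x and y square to the grip's faces. The punch beside it has the same grip but a narrow foot.
- punch: Narrow punch (not needed), standing on the same board, about 130 mm from the tamper, on either side of it: steel foot only 28 mm across, same square wooden grip to 94 mm. Origin: centre of its underside. Leave it standing.
- toolboard: Fixed wooden tool board, 110 x 230 x 12 mm, lying on the bench; origin at the centre of its underside, z up, y along its length. Its top is 12 mm above the origin.
- disc_center (a point): Copper disc, loose, 72 mm across, 6 mm thick, 0.2 kg, lying level on the jig's sprung pad between three posts; the point is its centre, z up; its top face is 3 mm above. Pressing it harder than 35 N dents it.
- jig: Fixed clamping jig: grey plate 150 x 150 x 18 mm on the bench, origin at the centre of its underside, z up. In its middle a sprung pad (51 mm across, it can also tip) carries the disc; raised, the pad's top is 52 mm above the origin, so the disc's top is at 58 mm.
- jig_mouth (a point): Fixed point on the jig's axis, 60 mm above its origin, level with the tops of three guide posts (10 mm thick, axes 42.5 mm from the jig's axis, at 60, 180 and 300 degrees from x). At 0, 120 and 240 degrees are sprung catches whose steep noses reach in to 33 mm from the axis; the sinking disc spreads them, then they snap in over its rim.
- jig_bottom (a point): Fixed point on the jig's axis, 30.5 mm above its origin: the highest place where the disc's underside bottoms out on a rigid ring seat (21.5 mm of travel). The seat is on shims, 0 to 10 mm lower, unmeasured: it must be felt. The push grows from 2 to 11-16 N, then at the bottom steeply, some 10 N per mm. Caught from 1.5 mm above bottom; let go, the disc rises 1.5 mm and stays.
- cup0: Loose copper cup, 64 mm across, 60 mm high, origin under its centre; leave alone.
- cup1: Loose copper cup, the same; leave alone.
- cup2: Loose copper cup, the same; leave alone.
- hammer: Loose hammer, 280 mm long, lying; leave alone.
- brush: Loose brush, 200 mm long, lying; leave alone.
- fluxjar: Loose white jar with steel cap, 60 mm across, 75 mm high, origin under its centre; leave alone.
There are look-alikes about, which are no part of the job. Of the things that look like the part that bears disc_center, the largest one is meant.

How it is judged:
On the way:
1. the tamper presses the disc, at least 19 mm below its raised height, with at least 18 N, and is upright within 0.12 rad (z of disc_center in the frame of jig below 0.036 m and contact force between tamper and disc above 18 N and angle between tamper_center's own z axis and vertical below 0.12 rad), for 0.1 s.
At the end, for the whole second after the job is handed in: The disc is held down by the catches, its centre less than 37.5 mm above the jig's origin (raised: 55 mm) and level within 0.035 rad; the tamper stands upright (0.05 rad) on the board within 30 mm of where it stood; both are at rest (z of disc_center in the frame of jig below 0.0375 m and angle between disc_center's own z axis and vertical below 0.035 rad and distance of tamper_center from where it was at the start of the episode below 0.03 m and angle between tamper_center's own z axis and vertical below 0.05 rad and linear speed of each of tamper, disc below 0.02 m/s); the robot touches nothing.
It fails at once if the tamper presses on the disc with more than 35 N (contact force between tamper and disc above 35 N).
It fails at once if the gripper or arm touches the disc (contact force between any of the fingers, the arm and disc above 0.5 N).
It fails at once if a bystander is moved by more than 30 mm (distance of any of cup0, cup1, cup2, hammer, brush, fluxjar, punch from where it was at the start of the episode above 0.03 m).
It also fails if it takes over 61 s, if anything falls off the work surface, if the arm or the gripper's body presses on something with over 40 N, if the wrist force passes 120 N, or if a joint passes its speed limit or range.

## Working session

There is one attempt and no reset: what is moved stays moved. The work goes in short steps, each a Python script; the robot and the scene stay as the last script left them, time stands still between calls to the robot, and variables do not carry over. Pictures are saved under pics/ and viewed, at most 10 in all, crops included, and the job is handed in when it is done.

```bash
mkdir -p pics; ls
cat > h.py <<'E'
from workcell import *
import numpy as np, cv2
def K(c): return np.array([[c["fx"],0,c["cx"]],[0,c["fy"],c["cy"]],[0,0,1.]])
def atz(c,uv,z):
    "world point on the pixel's ray at height z"
    n=cv2.undistortPoints(np.array([[uv]],float),K(c),np.array(c["distortion"]))[0,0]
    R=np.array(c["R"]);t=np.array(c["t"]);d=R.T@np.array([n[0],n[1],1]);o=-R.T@t
    return o+d*(z-o[2])/d[2]
def cloud(c):
    "HxWx3 world points from the depth map"
    h,w=c["z_map"].shape;g=np.stack(np.meshgrid(np.arange(w),np.arange(h)),-1).reshape(-1,1,2).astype(float)
    n=cv2.undistortPoints(g,K(c),np.array(c["distortion"]))[:,0]
    z=c["z_map"].reshape(-1,1);P=np.hstack([n*z,z])
    P=(P-np.array(c["t"]))@np.array(c["R"]);P[z[:,0]==0]=np.nan
    return P.reshape(h,w,3)
def proj(c,X):
    return cv2.projectPoints(np.array(X,float).reshape(-1,1,3),cv2.Rodrigues(np.array(c["R"]))[0],np.array(c["t"],float),K(c),np.array(c["distortion"]))[0][:,0]
E
python3 - <<'E'
from h import *
for n in("top","side"):
    c=viewer.camera(n);cv2.imwrite(f"pics/{n}0.png",c["img"])
    P=cloud(c);print(n,c["fx"],-np.array(c["R"]).T@c["t"])
    for q in("tamper_center","punch","disc_center","jig","jig_mouth","toolboard"):
        for d in pinpoint(c,q)[:4]:
            u,v=d["xy"];print(q,round(d["p"],2),np.round(d["xy"],1),np.round(P[int(v),int(u)],3))
print(bot.pinch_z,get_time_s(),get_force(),get_ee_rot())
E
```

```text
pics
top 457.6709333944515 [0.41976793 0.02646292 1.19489585]
tamper_center 0.67 [368.1 226. ] [ 0.489 -0.259  0.105]
punch 0.43 [312.2 218.8] [ 0.508 -0.125  0.106]
disc_center 0.85 [143.5 195.7] [0.576 0.302 0.004]
disc_center 0.75 [200.6 187.8] [nan nan nan]
disc_center 0.58 [197.4 247.7] [0.441 0.159 0.002]
jig 0.58 [201.1 191.4] [0.579 0.145 0.059]
jig_mouth 0.92 [198.2 190.2] [0.581 0.152 0.062]
toolboard 0.68 [335.7 228.9] [ 0.49  -0.197  0.013]
side 386.71592529314375 [0.37215585 0.64265708 0.77950575]
tamper_center 0.65 [311.6 142.7] [ 0.485 -0.257  0.072]
punch 0.92 [295.2 185.2] [ 0.498 -0.13   0.012]
disc_center 0.84 [289.4 278. ] [0.441 0.165 0.006]
disc_center 0.7 [208.  315.8] [0.584 0.304 0.003]
disc_center 0.67 [231.8 244.7] [0.586 0.15  0.058]
jig 0.73 [233.2 259. ] [0.568 0.185 0.054]
jig_mouth 0.62 [233.3 245.8] [0.579 0.153 0.061]
jig_mouth 0.56 [278.  356.4] [0.414 0.37  0.072]
jig_mouth 0.54 [232.2 256.6] [0.572 0.18  0.058]
toolboard 0.58 [302.9 175.8] [ 0.489 -0.179  0.009]
-0.0187 0.7 [ 0.41368515 -0.68764351  0.09392363] [ 3.11424218e+00  4.13130758e-01 -1.47645909e-05]
```

View pics/top0.png

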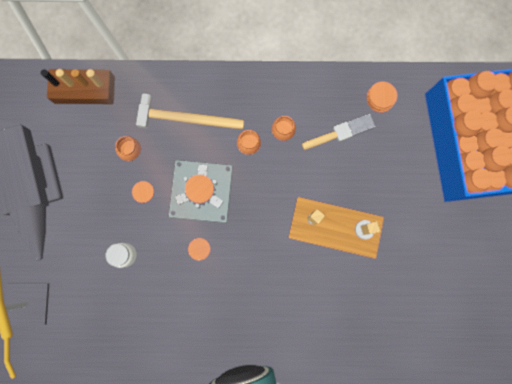

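View pics/side0.png

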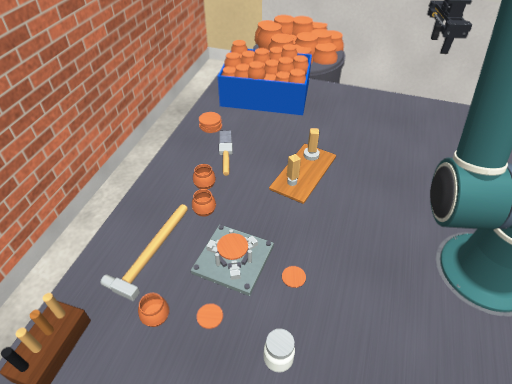

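The tamper is the tool with the wide steel foot at top (368,228) / side (313,145). The one that could be mistaken for it is the punch at (317,217) / (294,170). The disc is the one in the jig at (200,188); loose look-alikes lie at (143,192) and (199,249). Next I'll measure these and check the choice in a close crop.

Run:
```python
from h import *
from workcell import viewer
crops=[]
for n in("top","side"):
    c=viewer.camera(n);P=cloud(c);img=c["img"]
    x,y,z=P[...,0],P[...,1],P[...,2]
    for nm,cx,cy in(("tamper",.489,-.257),("punch",.505,-.128)):
        m=(z>.1)&(z<.112)&(np.hypot(x-cx,y-cy)<.04)
        q=P[m][:,:2].astype(np.float32);r=cv2.minAreaRect(q)
        print(n,nm,m.sum(),"zmed",np.median(z[m]).round(4),"mean",q.mean(0).round(4),"rect",np.round(r[0],4),np.round(r[1],4),round(r[2],1))
        m=(z>.018)&(z<.030)&(np.hypot(x-cx,y-cy)<.05)
        q=P[m][:,:2]
        if m.sum()>5:print("  foot",m.sum(),q.min(0).round(4),q.max(0).round(4))
    m=(z>.006)&(z<.017)&(np.hypot(x-.49,y+.19)<.16)&(y<-.03);r=cv2.minAreaRect(P[m][:,:2].astype(np.float32));print(n,"board",m.sum(),np.round(r[0],4),np.round(r[1],4),round(r[2],1))
    m=(z>.012)&(z<.024)&(np.hypot(x-.58,y-.15)<.12);r=cv2.minAreaRect(P[m][:,:2].astype(np.float32));print(n,"jig",m.sum(),np.round(r[0],4),np.round(r[1],4),round(r[2],1))
    hsv=cv2.cvtColor(img,cv2.COLOR_BGR2HSV)
    m=(hsv[...,1]>150)&(hsv[...,0]<20)&(z>.05)&(z<.066)&(np.hypot(x-.58,y-.15)<.06)
    (e,rad)=cv2.minEnclosingCircle(P[m][:,:2].astype(np.float32));print(n,"disc",m.sum(),"z",np.median(z[m]).round(4),P[m][:,:2].mean(0).round(4),np.round(e,4),round(rad,4))
    for ctr in([.58,.15,.05],[.497,-.19,.05]):
        u,v=proj(c,ctr)[0].astype(int);crops.append(cv2.resize(img[v-38:v+38,u-50:u+50],(400,300),interpolation=cv2.INTER_CUBIC))
cv2.imwrite("pics/crop1.png",np.vstack([np.hstack(crops[:2]),np.hstack(crops[2:])]))
```

```text
top tamper 120 zmed 0.1057 mean [ 0.4866 -0.2692] rect [ 0.4866 -0.2695] [0.0253 0.0261] 13.5
  foot 147 [ 0.4636 -0.293 ] [ 0.5178 -0.2226]
top punch 116 zmed 0.1062 mean [ 0.514  -0.1376] rect [ 0.5143 -0.1376] [0.0251 0.0266] 45.9
  foot 16 [ 0.4664 -0.1599] [ 0.528  -0.0879]
top board 3234 [ 0.4972 -0.1849] [0.2868 0.2966] 23.2
top jig 2201 [0.5869 0.1513] [0.1504 0.1505] 84.5
top disc 1 z 0.0561 [0.5974 0.1207] [0.5974 0.1207] 0.0001
side tamper 62 zmed 0.1058 mean [ 0.4818 -0.2672] rect [ 0.4823 -0.2684] [0.0232 0.0307] 12.7
  foot 110 [ 0.4585 -0.2904] [ 0.5047 -0.2444]
side punch 79 zmed 0.1059 mean [ 0.5088 -0.1344] rect [ 0.5096 -0.136 ] [0.026  0.0267] 54.5
  foot 34 [ 0.4966 -0.1353] [ 0.5229 -0.1218]
side board 1565 [ 0.488  -0.1987] [0.2331 0.1102] 76.4
side jig 2126 [0.5818 0.1528] [0.1523 0.1505] 84.7
side disc 607 z 0.0581 [0.581  0.1539] [0.5812 0.1527] 0.0361
```

View pics/crop1.png

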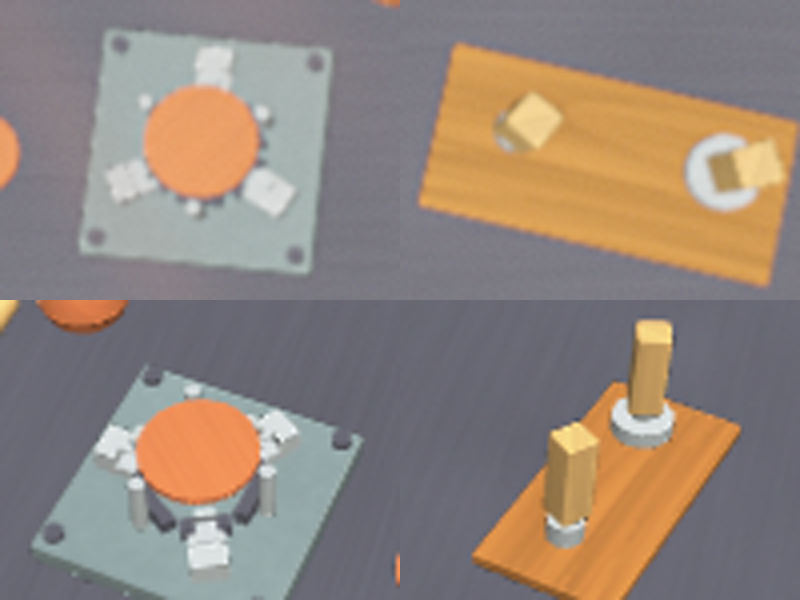

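The tool at right in the crop, with the wide white foot, is the tamper. The disc lies between the posts. The top and side cameras differ by 5 mm in x, so I'll average them for the grasp and later align foot to disc within one camera.

```bash
cat >> h.py <<'E'
def down(yaw): a=yaw/2; return np.pi*np.array([np.cos(a),np.sin(a),0])
def fz(n=10):
    f=[]
    for _ in range(n): f.append(get_force()); bot.hold(0.01)
    return np.mean(f,0)
T=np.array([.4845,-.2682]); J=np.array([.584,.1525]); GZ=.058+bot.pinch_z*1.0   # TCP height above the underside
E
python3 - <<'E'
from h import *
P=cloud(viewer.camera("side"));m=np.hypot(P[...,0]-.581,P[...,1]-.153)<.075
print("jig max z",np.nanpercentile(P[...,2][m],[90,99,100]))
for d in(13.2,-76.8,103.2):
    r=down(np.radians(d))
    for X in([*T,.012+GZ],[*J,.15]):
        q=bot.ik(X,r);print(d,None if q is None else np.round(q,2))
print(GZ,get_time_s())
E
```

```text
jig max z [0.05832971 0.06050855 0.06185683]
13.2 [-0.55  0.23  2.03 -0.    0.89  0.79]
13.2 [ 0.21  0.2   1.85 -0.    1.09  1.55]
-76.8 [-0.55  0.23  2.03 -0.    0.89  2.36]
-76.8 None
103.2 [-0.55  0.23  2.03 -0.    0.89 -0.78]
103.2 [ 0.21  0.2   1.85 -0.    1.09 -0.02]
0.0393 0.85
```

```bash
sed -i 's/GZ=.058/GZ=.062/' h.py
cat >> h.py <<'E'
R=down(np.radians(103.2))
def foot(c,ctr,zlo,zhi,r=.024):
    "axis of the steel foot: circle of known radius fitted to its side (z band)"
    from scipy.optimize import least_squares
    P=cloud(c);s=cv2.cvtColor(c["img"],cv2.COLOR_BGR2HSV)[...,1]
    m=(P[...,2]>zlo)&(P[...,2]<zhi)&(np.hypot(P[...,0]-ctr[0],P[...,1]-ctr[1])<.035)&(s<90)
    q=P[m][:,:2];e=least_squares(lambda p:np.hypot(*(q-p).T)-r,ctr,loss="soft_l1",f_scale=.001)
    return e.x,m.sum(),np.sqrt(np.mean(e.fun**2))
E
python3 - <<'E'
from h import *
bot.move_pose([*T,.16],R)
bot.move_linear([*T,.012+GZ],feed=.12)
f0=fz();bot.move_gripper(.0)
print("gap",get_finger_gap(),"gf",get_grasp_force(),get_eef_pos(),fz()-f0)
bot.move_linear([*T,.17+GZ],feed=.12)
f1=fz();print("lift",f1-f0,get_finger_gap())
bot.move_pose([*J,.09+GZ],R)
bot.hold(.3);c=viewer.camera("side");cv2.imwrite("pics/hover.png",cv2.resize(c["img"][180:330,130:330],(800,600)))
print(get_eef_pos(),foot(c,J,.0915,.1025),get_time_s(),fz())
E
```

```text
gap 0.025490565570231657 gf 29.86719591775909 [ 0.48427856 -0.26813714  0.05520155] [-0.63227126  0.1851141   0.14187498]
lift [ 0.00843125  0.52992568 -4.14678601] 0.025973329584846803
[0.5841587  0.15187531 0.13343623] (array([0.58305436, 0.14962265]), np.int64(73), np.float64(0.002513659160548336)) 8.325 [-0.17366677  0.23351726 -4.38953464]
```

View pics/hover.png

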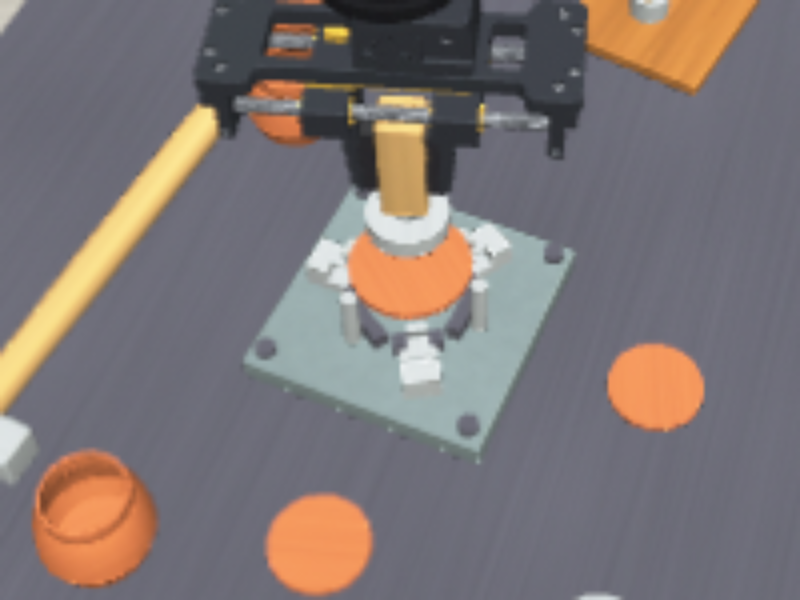

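The foot (column 405, row 225) hangs upright over the disc (410,265) and is slightly towards the back. I'll refine with a silhouette fit, close above the disc.

```bash
cat >> h.py <<'E'
def sil(c,mask,x0,z0,z1,r,hide=None):
    "xy of an upright cylinder whose projected silhouette best matches mask (IoU)"
    from scipy.optimize import minimize
    a=np.linspace(0,2*np.pi,60)
    S=8;u0,v0=(proj(c,[*x0,z0])[0]-35).astype(int)
    M=cv2.resize(mask[v0:v0+70,u0:u0+70].astype(np.uint8),None,fx=S,fy=S,interpolation=cv2.INTER_LINEAR)
    def hull(pts):
        h=np.zeros_like(M);p=(proj(c,pts)-[u0,v0]+.5)*S
        cv2.fillConvexPoly(h,cv2.convexHull(np.round(p).astype(np.int32)),1);return h
    def cost(p):
        H=hull([(p[0]+r*np.cos(t),p[1]+r*np.sin(t),z) for t in a for z in(z0,z1)])
        W=np.ones_like(M)
        if hide: W-=hull([(p[0]+.0184*np.cos(t),p[1]+.0184*np.sin(t),z) for t in np.radians([58.2,148.2,238.2,328.2]) for z in hide])
        return 1-(H&M&W).sum()/((H|M)&W).sum()
    e=minimize(cost,x0,method="Nelder-Mead",options=dict(initial_simplex=np.array(x0)+[[0,0],[.004,0],[0,.004]],xatol=1e-4))
    return e.x,e.fun
def orange(c):
    h=cv2.cvtColor(c["img"],cv2.COLOR_BGR2HSV);return (h[...,0]<14)&(h[...,1]>130)
def steel(c,ctr,zlo,zhi):
    h=cv2.cvtColor(c["img"],cv2.COLOR_BGR2HSV);P=cloud(c)
    return (h[...,1]<60)&(h[...,2]>110)&(P[...,2]>zlo)&(P[...,2]<zhi)&(np.hypot(P[...,0]-ctr[0],P[...,1]-ctr[1])<.04)
E
python3 - <<'E'
from h import *
p=get_eef_pos();z=.09
D,e=np.array([.5812,.1527]),0
c=viewer.camera("side");m=steel(c,J,z-.012,z+.022)
F,ef=sil(c,m,[.583,.1496],z,z+.014,.024,hide=(z+.014,z+.1));print("foot",F,ef,m.sum())
bot.move_linear([.5835,.155,.135+GZ],feed=.15); bot.hold(.2)
c=viewer.camera("side");mm=orange(c)
# clear disc view
D,e=sil(c,mm,[.5812,.1527],.057,.058,.036);print("disc",D,e)
z=.135;m=steel(c,J,z-.012,z+.022);F2,ef=sil(c,m,[.5825,.1527],z,z+.014,.024,hide=(z+.014,z+.1));print("foot2",F2,ef,m.sum(),get_eef_pos(),fz(),get_time_s())
E
```

```text
foot [0.58346287 0.14833852] 0.11816655718560687 234
disc [0.58170341 0.15293936] 0.15516130417973284
foot2 [0.58105239 0.15225462] 0.11413043478260865 251 [0.58257711 0.15475611 0.17676738] [-0.16493005  0.04804868 -4.05522659] 9.2417
```

Run:
```python
from h import *
c=viewer.camera("side");p=get_eef_pos();z=p[2]-GZ;print(p,z)
a=np.linspace(0,2*np.pi,80);out=[]
for dx,dy in((-.001,-.003),(-.002,0.)):
    u,v=proj(c,[p[0],p[1],z])[0].astype(int)
    im=cv2.resize(c["img"][v-32:v+28,u-40:u+40],None,fx=5,fy=5,interpolation=cv2.INTER_CUBIC)[:300,:400].copy()
    for zz in(z,z+.014):
        q=proj(c,[(p[0]+dx+.024*np.cos(t),p[1]+dy+.024*np.sin(t),zz) for t in a])
        cv2.polylines(im,[np.round((q-[u-40,v-32]+.5)*5).astype(np.int32)],True,(255,0,0),1)
    out.append(im)
u,v=proj(c,[.581,.153,.058])[0].astype(int)
im=cv2.resize(c["img"][v-30:v+30,u-40:u+40],None,fx=5,fy=5,interpolation=cv2.INTER_CUBIC)
for (x,y),col in(((.5815,.1530),(255,0,0)),):
    q=proj(c,[(x+.036*np.cos(t),y+.036*np.sin(t),.058) for t in a])
    cv2.polylines(im,[np.round((q-[u-40,v-30]+.5)*5).astype(np.int32)],True,col,1)
out+= [im,im*0]
cv2.imwrite("pics/ov.png",np.vstack([np.hstack(out[:2]),np.hstack(out[2:])]))
```

```text
[0.58304789 0.15485685 0.17741068] 0.13411067716316918
```

View pics/ov.png

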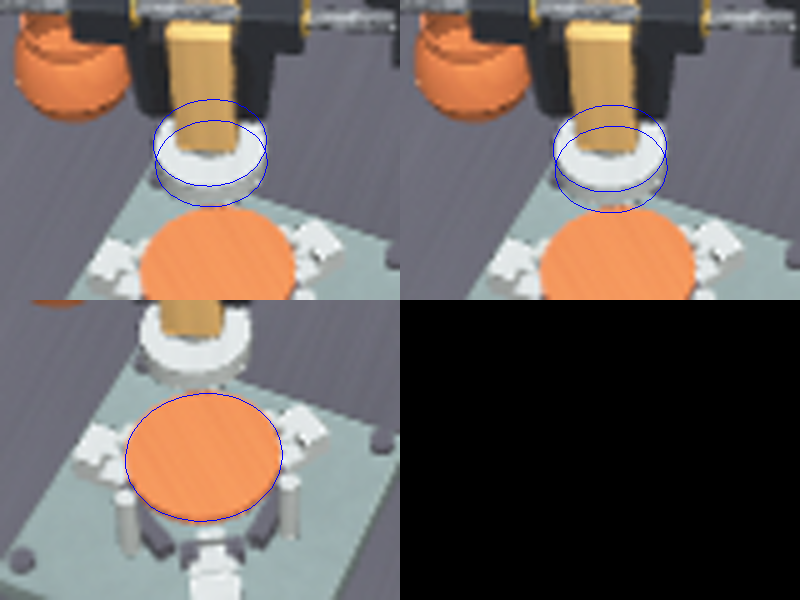

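The left overlay (foot about 1 mm in −x and 2–3 mm in −y of the TCP) fits the foot, and the disc circle fits exactly. I'll shift accordingly and press by feel.

Run:
```python
from h import *
X=np.array([.583,.1556])
bot.move_linear([*X,.068+GZ],R,feed=.1); bot.hold(.3)
f0=fz(20);m0=np.mean([get_moment() for _ in range(5)],0);print("tare",f0,get_eef_pos(),get_time_s())
z=.068+GZ;log=[];t0=get_time_s()
while z>.018+GZ:
    f=log[-1][2] if log else 0
    z-=.0010 if f<7 else .0004
    bot.move_linear([*X,z],feed=.02)
    F=fz(3)-f0;M=np.array(get_moment())-m0
    log.append((z-GZ,get_eef_pos()[2]-GZ,F[2],F[0],F[1],M[0],M[1]))
    if F[2]>23 or get_time_s()-t0>22: break
np.save("log.npy",log)
for i,l in enumerate(log):
    if i%4==0 or i>len(log)-8: print(np.round(l,4))
bot.hold(.3);print("hold",fz(10)-f0,get_eef_pos(),get_finger_gap(),get_time_s())
c=viewer.camera("side");cv2.imwrite("pics/press.png",cv2.resize(c["img"][180:330,130:330],(800,600)))
```

```text
tare [ 0.10067215 -0.10100632 -4.01086164] [0.58312119 0.15561444 0.11157419] 10.575
[ 0.067   0.0669 -0.1774 -0.2049 -0.15    0.0209  0.0274]
[ 0.063   0.0629 -0.0985 -0.0284 -0.5116  0.0147  0.0659]
[ 0.059   0.0589 -0.1163 -0.4999  0.1976  0.0406 -0.0087]
[ 0.055   0.0551  2.4868 -0.1974 -0.2172 -0.0504  0.1119]
[ 0.051   0.0512  6.1756 -0.6469  0.1285  0.0182  0.1807]
[ 0.0482  0.0483  7.9712 -0.3072  0.2544  0.0601  0.0823]
[ 0.0466  0.0467  9.1133 -0.0791  0.2734  0.0569  0.0197]
[ 0.045   0.0452  9.3073 -0.5849  0.5159  0.0348  0.0582]
[ 4.34e-02  4.35e-02  9.34e+00 -4.00e-03  8.99e-01  3.74e-02 -3.63e-02]
[0.0418 0.042  9.3007 0.0333 0.1118 0.0661 0.0327]
[ 0.0402  0.0405  9.6869 -0.4715 -0.0533  0.0566  0.079 ]
[ 0.0386  0.039  10.173  -0.6811  0.7632  0.0449  0.0912]
[ 0.037   0.0375 10.8293 -0.4303  0.6259  0.063   0.1249]
[ 0.0354  0.0357 10.5246 -0.6136 -0.321   0.0145  0.0555]
[ 0.035   0.0354 11.2191 -0.5607  0.5112  0.0647  0.0871]
[ 0.0346  0.0354 13.0898 -1.8172  0.3305 -0.0222  0.2867]
[ 0.0342  0.0353 14.9732 -2.4132  0.0945 -0.0899  0.4742]
[ 0.0338  0.0353 16.5591 -3.4415 -0.6238 -0.104   0.6026]
[ 0.0334  0.0353 19.1251 -4.759  -0.6222 -0.0607  0.767 ]
[ 0.033   0.0353 20.759  -5.0982 -0.5282 -0.1491  0.8943]
[ 0.0326  0.0352 23.0961 -6.3659 -1.2502 -0.1967  1.0642]
hold [-6.22138378 -1.1748802  23.0935261 ] [0.58319539 0.15568344 0.07855756] 0.025631502678741692 27.4583
```

View pics/press.png

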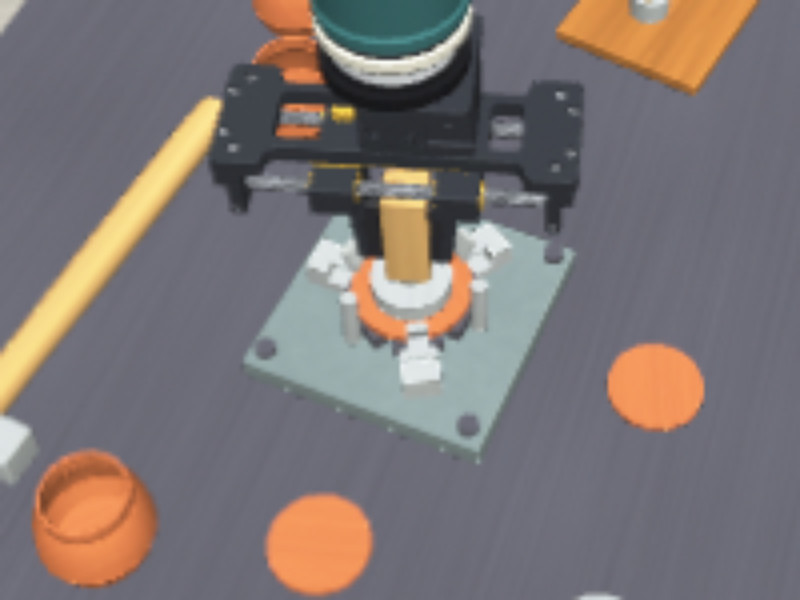

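The tamper is upright on the sunk disc (410,290), the force climbs steeply at a fixed height of 35.3 mm (22.7 mm travel), and it holds 23 N. I'll lift off and check the disc.

Run:
```python
from h import *
X=np.array([.583,.1556])
bot.move_linear([*X,.040+GZ],feed=.03)
bot.move_linear([*X,.15+GZ],feed=.12)
bot.hold(.2);c=viewer.camera("side");P=cloud(c);h=cv2.cvtColor(c["img"],cv2.COLOR_BGR2HSV)
m=orange(c)&(np.hypot(P[...,0]-.5815,P[...,1]-.153)<.033)&(P[...,2]>.02)&(P[...,2]<.07)
q=P[m];A=np.c_[q[:,:2]-[.5815,.153],np.ones(len(q))]
s=np.linalg.lstsq(A,q[:,2],rcond=None)[0];print("disc plane slope",s[:2],"top z",s[2],m.sum(),get_time_s(),get_finger_gap(),get_force())
u,v=proj(c,[.5815,.153,.04])[0].astype(int)
cv2.imwrite("pics/after.png",cv2.resize(c["img"][v-38:v+38,u-50:u+50],(800,600),interpolation=cv2.INTER_CUBIC))
```

```text
disc plane slope [-0.00515378 -0.0027477 ] top z 0.037116575851478595 494 29.225 0.025502366939059225 [-1.04584969  0.1180234  -4.40475857]
```

View pics/after.png

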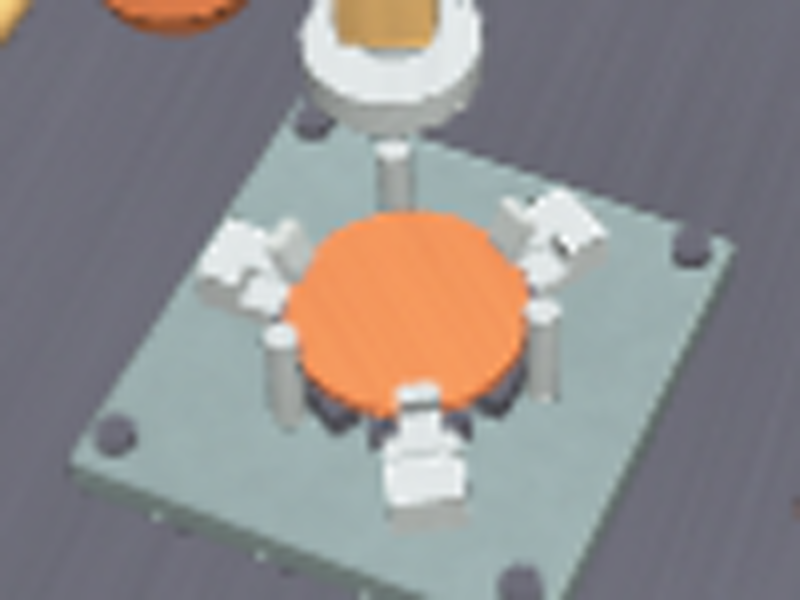

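The disc is level and low (top at 37 mm), with the catches at (265,290), (540,270) and (418,400) over its rim. Next I'll put the tamper back.

Run:
```python
from h import *
bot.move_pose([*T,.10+GZ],R)
bot.move_linear([*T,.017+GZ],feed=.1);bot.hold(.2)
f0=fz(10);z=.017+GZ
while z>.006+GZ:
    z-=.0005;bot.move_linear([*T,z],feed=.02);F=(fz(3)-f0)[2]
    if F>3: break
print("contact at",z-GZ,F,get_eef_pos())
bot.move_gripper(.06);bot.hold(.2)
bot.move_linear([*T,.20],feed=.12)
bot.set_joints([-1.344,0.264,1.604,0,1.274,-0.037])
c=viewer.camera("side");P=cloud(c);x,y,z=np.moveaxis(P,-1,0)
m=(z>.1)&(z<.112)&(np.hypot(x-.485,y+.263)<.05);print("tamper top",P[m].mean(0),m.sum())
m=(z>.1)&(z<.112)&(np.hypot(x-.51,y+.135)<.04);print("punch top",P[m].mean(0),m.sum())
m=orange(c)&(np.hypot(x-.5815,y-.153)<.03);print("disc z",np.median(z[m]),get_time_s())
cv2.imwrite("pics/end.png",c["img"])
```

```text
contact at 0.011499999999999996 3.683172414715053 [ 0.48456752 -0.26824415  0.05515981]
tamper top [ 0.48197395 -0.26706544  0.10533762] 63
punch top [ 0.50908377 -0.13452379  0.10505723] 79
disc z 0.03711504912893288 39.1833
```

View pics/end.png

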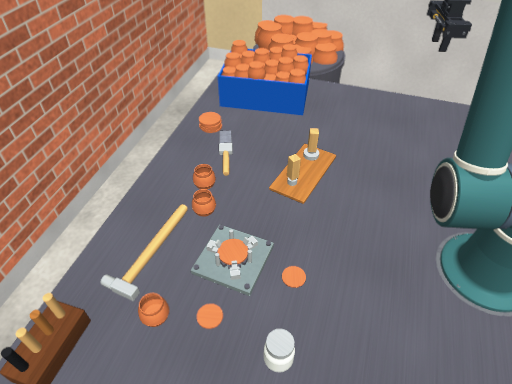

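The tamper stands at (313,145) as before, the disc is still down at (233,253), and nothing else has moved.

```bash
python3 -c "
from workcell import *
print(finish_job())"
```

```text
the job is handed in; nothing more can be done
None
```

The job is handed in at about 39 s: I pressed the disc to the bottom with about 23 N, it stays down and level under the catches, and the tamper stands upright where it was (the verdict was not shown to me).

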